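# Latch a keyed filter carrier into its mount

### The job

Pick up the white filter carrier by its upright handle, turn it so that its flat edge faces the flat side of the D-shaped well in the bench mount, and lower it in until it sits flat on the floor of the well; set it down, do not drop it in from above. Then push the slide latch fully home over the carrier's edge and let go. Leave the two filter cubes and the objective case where they stand.

Things in the scene. Friction and masses are not known exactly. Their poses are not given: they have to be found in the camera images.
- carrier: loose white D-shaped disc, 0.25 kg: 100 mm diameter, 14 mm thick, one flat 35 mm from the centre, bottom edge chamfered 3 mm; two ringed windows (blue at +y, green at -y), red mark at the flat. Blue blade handle upright on its centre: 50 mm along x, 16 mm thick along y, top 65 mm above the underside. Origin: centre of the underside; x points to the flat, z up. Starts lying on the worktop.
- mount: fixed bench mount: grey base plate 200 x 140 x 6 mm (x = -125 to +75 mm) with a round aluminium wall (outer diameter 128 mm, rim 20 mm above the worktop) round a D-shaped well. Origin: on the worktop under the well's centre; x points to the well's flat side (red mark on the rim), the slide latch lies on the -x side.
- mount_seat (a point): centre of the well's floor, 6 mm above the worktop, axes as the mount's. The well: a circle of 52.5 mm radius cut by a flat 37.5 mm from the centre towards +x (2.5 mm clearance round the carrier), 14 mm deep, mouth chamfered 3 mm. The seated carrier has its origin here, its x along the mount's x, its disc's top flush with the rim.
- latch (a joint): slide latch on the mount: steel plate 32 mm wide, 6 mm thick, 2 mm above the rim, sliding along the mount's +x towards the well's centre. 0 = fully open, 0.030 m = fully home (tip 35 mm from the well's centre, 15 mm over the carrier). Starts between 0 and 0.009, clear of the well; moves with about 1.5 N, stays where left. It cannot pass over a carrier that stands above the rim there.
- latch_knob (a point): centre of the top of the latch's knob (black, red band), 64 mm above the worktop. The knob is 20 mm along the mount's x, 16 mm along its y, and stands 28 to 64 mm above the worktop; guide rails beside the plate reach 31.5 mm. It lies on the mount's x line (y = 0), at x = -87 mm with the latch open and -57 mm fully home. Axes as the mount's.
- cube_blue: bystander: black filter cube with blue windows, 45 x 34 x 43 mm, behind the work; origin at the centre of its underside
- objective: bystander: round objective case with black lid and white lower half, 41 mm diameter, 58 mm tall, on the left; origin at the centre of its underside
- cube_magenta: bystander: black filter cube with magenta windows, 45 x 34 x 43 mm, on the right; origin at the centre of its underside
There are look-alikes about, which are no part of the job. Leave any orange look-alike of the carrier alone.

How it is judged:
By the outcome, as a careful person would: the job done as asked, in the order asked, and still so for the second after the job is handed in, with the robot touching nothing.
It also fails if it takes over 46 s, if anything falls off the work surface, if the arm or the gripper's body presses on something with over 40 N, if the wrist force passes 120 N, or if a joint passes its speed limit or range.

### The arm

A 6-joint arm with a two-finger parallel gripper is mounted at the origin on a cart in front of the work surface, level with it; the furniture and walls round the work are solid. World frame = base frame: x ahead of the robot, y to its left, z up, the work surface at z = 0. Lengths are in m, angles in rad, forces in N, time in s.
With the tool pointing down it reaches from about 0.3 to 1 m from the base axis. Payload 5.1 kg.
Tool frame: the origin (TCP) lies midway between the tips of the shut fingers; the grasp point (between the pads) lies 19 mm behind it (tcp_to_grasp is the distance from the TCP to the grasp point, in m); z points along the fingers, y is the line along which they close (so a half turn about z gives the same grasp; the last joint's range is limited). The gripper opens to 95 mm and grips with 3 to 60 N. Pads are 20 mm wide; open, the fingers measure 119 mm over their backs; the gripper's body (75 mm by 180 mm) begins 59 mm behind the grasp point.
Start: joints at [-1.392, 0.124, 1.65, -0, 1.367, -0.083], TCP at [0.168, -0.628, 0.215] pointing down, gripper open.
Joint ranges: [-2.61, 2.61], [-1.02, 2.33], [0.03, 2.71], [-1.35, 4.49], [0.32, 2.68], [-2.91, 2.91]. Speed limits (rad/s): [2.57, 2.57, 3.14, 3.14, 3.14, 3.14].

### API

Orientations are given as a 3x3 rotation matrix whose columns are the frame's x, y, z axes.
In Python, from rig import sense, read_camera, camera_model, job_done, look_for, place_of, tcp_to_grasp gives the robot as it stands.
- The arm moves only by the tool play_rows, never from a script. Its argument "series" is a list of rows, each a list of 7 numbers: the shift along the world's x, y, z in units of 30 mm (1.0 is 30 mm), then the turn, a rotation vector about the world's x, y, z in units of 6 degrees (1.0 is 6 degrees), then the finger opening in mm, from 0 to 95.1. A call has 1 to 10 rows; each row shifts and turns the commanded pose from where the row before left it; what a row does not reach is not made up. A row lasts 1/12 s, in which the tool goes at most 41.7 mm and 7.16 degrees, less where a joint would pass 70% of its speed; a pose out of reach is approached as far as the arm can. A call is refused whole if a number of a shift passes 1 or a number of a turn 1, either way. A call with a gripper value outside its range is refused whole. The fingers move at their own pace and stop on an object; the grip force is fixed at half the most. Time passes only in rows, so rows that do not move let the fingers close. It gives the time, the measured TCP pose, the force, the opening and the grip force at its end, in the units of the state.
- sense(): the state, without advancing time (a new reading comes with each control period).
- read_camera(name): name is "scene" or "top" or "wrist"; returns (picture, depth): 384x512x3 uint8, red, green, blue; 384x512 float32, m along the optical axis (not along the pixel's ray), 0 where there is no reading.
- camera_model(name): a dict with "fx", "fy", "cx", "cy" (pixels), "dist" ([k1, k2, p1, p2, k3] as OpenCV has them; the pictures are not rectified), "rvec" (rotation vector, rad) and "tvec" (3), from world to camera coordinates, as OpenCV has them. Camera axes: x right, y down, z forward; pixel columns grow to the right and rows downward; lengths in m; the calibration is good to about 2 mm. A picture is of the moment at which its call begins: read the wrist's pose just before it. camera_model takes no time and is no camera call; for the wrist camera it gives the pose at the moment of the call.
- job_done(): hands the job in; it is judged then, once.
Trained networks look in the newest picture that a camera, given by its name, has taken for a name from the list of things; names that differ only in an ending like _2 or _b are one class to them, and where a whole thing is asked for, a point or a joint stands for the part that bears it (a point fixed in the world has none). Each returns a list of dicts, best first, with "score" (0 to 1); they miss things now and then, are a little off and sometimes report something else, mostly with a low value. They report only what shows in the picture. A call takes as long as a camera call. They do not tell look-alikes from the thing itself.
- look_for(camera, thing): "at" ([x, y, z] in m, in world coordinates, good to about 4 mm: the middle of the surface that is visible of it).
- place_of(camera, thing): "at" ([x, y, z] in m, in world coordinates, good to about 4 mm: a listed point, or the origin of a listed thing).
The state is a dict: "clock": time; "joint_pos": joint angles; "joint_vel": joint speeds; "effort": joint torques, N m; "ee_pos": TCP position; "tool_rot": TCP orientation; "wrist_force": force on the tool from outside, world axes, zero at the start; "wrist_torque": the same for the moment, N m; "opening": finger opening in m; "gripper_force": force on a finger pad.
Only numpy, scipy, OpenCV 4.12 (cv2) and the standard library are available. Lean on these libraries where they do the work, as an engineer would, in place of code of your own. Each camera call takes 0.05 s, during which the arm holds its last target. There are 200 camera calls.

## Working session

There is one attempt and no reset: what is moved stays moved. The work goes in short steps, Python scripts to look and compute and a tool call to move; the robot and the scene stay as the last step left them, time stands still between calls to the robot, and variables do not carry over. Pictures are saved under pics/ and viewed, at most 10 in all, crops included, and the job is handed in when it is done.

Besides the shell and the picture viewer there is one more tool, called after "Call:" as a command line: name --pt "numbers of a row" for each row, then --argument value for the rest. play_rows: Moves the arm, as the interface text tells. Its arguments: {"type":"object","properties":{"series":{"type":"array"}},"required":["series"]}

```bash
mkdir -p pics; cat > h.py <<'E'
import numpy as np, cv2
from rig import *
def shot(c,fn=None):
    m=camera_model(c); im,d=read_camera(c)
    if fn: cv2.imwrite('pics/'+fn,im[:,:,::-1])
    return im,d,m
def pts(d,m):
    """world xyz per pixel"""
    h,w=d.shape; v,u=np.mgrid[:h,:w]
    K=np.array([[m['fx'],0,m['cx']],[0,m['fy'],m['cy']],[0,0,1.]])
    n=cv2.undistortPoints(np.stack([u.ravel(),v.ravel()],1).astype(np.float64)[:,None],K,np.array(m['dist'],float))[:,0]
    z=d.ravel().astype(float); P=np.c_[n*z[:,None],z]
    R=cv2.Rodrigues(np.array(m['rvec'],float))[0]
    return ((P-np.array(m['tvec']).ravel())@R).reshape(h,w,3)
E
python3 - <<'E'
from h import *
s=sense();print(s['clock'],s['ee_pos'],np.round(s['tool_rot'],3).tolist(),s['opening'],tcp_to_grasp)
for c in['top','scene']:
    shot(c,c+'1.png')
    for t in['carrier','mount','latch_knob','mount_seat']+(['cube_blue','objective','cube_magenta'] if c=='top' else []):
        print(c,t,[(np.round(r['at'],3).tolist(),round(r['score'],2)) for r in place_of(c,t)])
a=cv2.imread('pics/top1.png');b=cv2.imread('pics/scene1.png')
E
```

```text
0.0 [ 0.16807096 -0.62723991  0.21342153] [[0.966, 0.259, -0.0], [0.259, -0.966, 0.002], [0.0, -0.002, -1.0]] 0.09531130351246558 0.0188
top carrier [([0.496, 0.12, -0.0], 0.96), ([0.46, -0.045, 0.003], 0.94), ([0.535, -0.227, -0.0], 0.33)]
top mount [([0.534, -0.23, 0.001], 0.79)]
top latch_knob [([0.457, -0.247, 0.065], 0.53)]
top mount_seat [([0.53, -0.225, 0.006], 0.75)]
top cube_blue [([0.622, -0.019, -0.001], 0.66)]
top objective [([0.489, 0.342, 0.0], 0.56)]
top cube_magenta [([0.41, -0.409, -0.002], 0.47)]
scene carrier [([0.461, -0.044, 0.004], 0.96)]
scene mount [([0.535, -0.232, 0.0], 0.61)]
scene latch_knob [([0.499, 0.122, 0.0], 0.64), ([0.457, -0.249, 0.066], 0.6), ([0.489, 0.343, -0.002], 0.32)]
scene mount_seat [([0.535, -0.23, 0.005], 0.86), ([0.41, -0.407, 0.001], 0.29)]
```

View pics/top1.png

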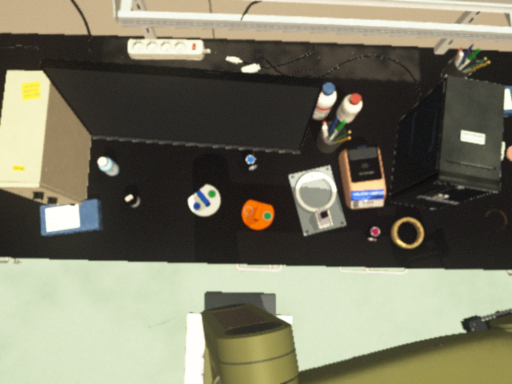

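View pics/scene1.png

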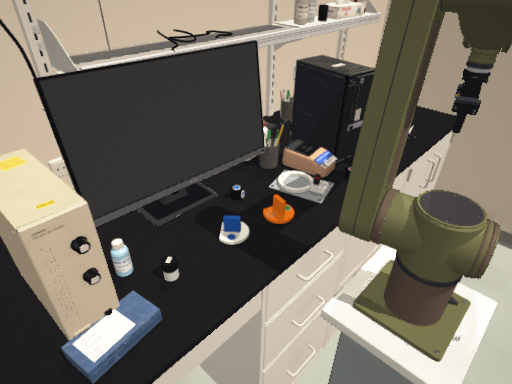

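The white carrier is at top-image (205,200), about (0.496, 0.12). The orange look-alike is at (258,215), and the mount at (318,195) with its knob towards the robot. I'll move over the mount for a wrist view on the way.

Call:
play_rows --pt "0.8 0.95 0.4 0 0 0 95" --pt "0.8 0.95 0.4 0 0 0 95" --pt "0.8 0.95 0.4 0 0 0 95" --pt "0.8 0.95 0.4 0 0 0 95" --pt "0.8 0.95 0.4 0 0 0 95" --pt "0.8 0.95 0.4 0 0 0 95" --pt "0.8 0.95 0.4 0 0 0 95" --pt "0.8 0.95 0.4 0 0 0 95" --pt "0.8 0.95 0.4 0 0 0 95" --pt "0.8 0.95 0.4 0 0 0 95"

```text
clock: 1.48
ee_pos: [0.409, -0.3412, 0.3356]
tool_rot: [[0.966, 0.259, 0.001], [0.259, -0.966, -0.001], [0.0, 0.001, -1.0]]
wrist_force: [1.0, -0.1, -0.0]
opening: 0.0947
gripper_force: 0.0
```

Call:
play_rows --pt "0.5 0.95 0 0 0 0 95" --pt "0.3 0.6 0 0 0 0 95" --pt "0 0 0 0 0 0 95" --pt "0 0 0 0 0 0 95"

```text
clock: 1.82
ee_pos: [0.4325, -0.2957, 0.3349]
tool_rot: [[0.965, 0.261, 0.0], [0.261, -0.965, -0.001], [-0.0, 0.001, -1.0]]
wrist_force: [-0.2, -0.7, 0.5]
opening: 0.0947
gripper_force: 0.0
```

```bash
python3 - <<'E'
from h import *
s=sense();print(s['clock'],s['ee_pos'])
im,d,m=shot('wrist','w1.png')
for t in['mount','latch_knob','mount_seat','carrier']:
    print(t,[(np.round(r['at'],4).tolist(),round(r['score'],2)) for r in place_of('wrist',t)])
np.save('w1.npy',pts(d,m))
E
```

```text
1.8167 [ 0.43251049 -0.29573196  0.3348814 ]
mount [([0.5324, -0.2317, -0.0015], 0.6)]
latch_knob [([0.4573, -0.2471, 0.0678], 0.92)]
mount_seat [([0.5374, -0.2297, 0.0078], 0.96)]
carrier [([0.4597, -0.0486, -0.0009], 0.93), ([0.4993, 0.1215, -0.0003], 0.6)]
```

View pics/w1.png

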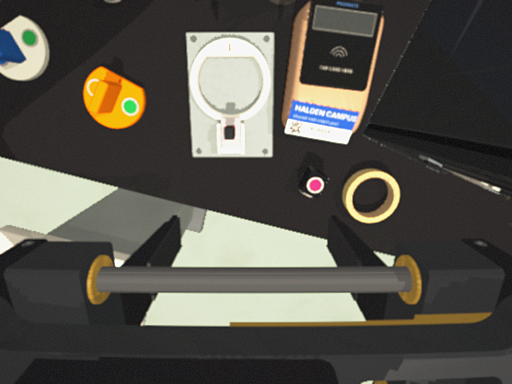

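The wrist view shows the mount, with its well at (229,80), the flat and mark at the top (229,45) and the knob at (230,130). The orange look-alike is at (113,97). I'll measure the mount's pose from depth.

```bash
python3 - <<'E'
from h import *
from scipy.optimize import least_squares
P=np.load('w1.npy'); im=cv2.imread('pics/w1.png').astype(int)
sel=np.zeros(P.shape[:2],bool); sel[25:165,180:282]=1
br=im.min(2)
g=sel&(br>75)&(P[...,2]<.035)
print('table z',np.median(P[180:210,100:150,2]), 'plate z',np.median(P[140:150,195:210,2]))
# plate outline: keep largest blob
n,l,st,_=cv2.connectedComponentsWithStats(g.astype(np.uint8)); k=1+st[1:,4].argmax(); blob=l==k
c=cv2.findContours(blob.astype(np.uint8),0,1)[0][0][:,0]
Q=P[c[:,1],c[:,0],:2].astype(np.float32); r=cv2.minAreaRect(Q);print('rect',r)
rim=sel&(abs(P[...,2]-.0205)<.004)&(br>130)
X=P[rim]; print('rim n',len(X),'z',np.median(X[:,2]))
# outer circle: max radius per angle sector
c0=np.array([.535,-.23]); yaw=np.arctan2(.0165,.0775)
for it in range(4):
    v=X[:,:2]-c0; a=np.arctan2(v[:,1],v[:,0]); rr=np.hypot(*v.T); E=[]
    for b in np.arange(-np.pi,np.pi,.1):
        s=(a>=b)&(a<b+.1)&(rr<.07)
        if abs((b+.05-yaw-np.pi+np.pi)%(2*np.pi)-np.pi)<.5 or not s.any(): continue
        E.append(X[s][rr[s].argmax(),:2])
    E=np.array(E)
    f=least_squares(lambda p:np.hypot(E[:,0]-p[0],E[:,1]-p[1])-p[2],[*c0,.064],loss='soft_l1',f_scale=.001); c0=f.x[:2]
print('circle',f.x,len(E))
K=(P[...,2]>.058)&(P[...,2]<.072)&sel; kk=P[K]; print('knob',len(kk),np.median(kk,0),(kk.min(0)+kk.max(0))/2)
kc=(kk.min(0)+kk.max(0))[:2]/2
v=f.x[:2]-np.median(kk,0)[:2]; print('yaw knob',np.degrees(np.arctan2(v[1],v[0])),np.linalg.norm(v))
# red mark
R=sel&(im[...,2]-im[...,1]>50); R[100:]=0; print('red',R.sum(),P[R].mean(0) if R.any() else '')
E
```

```text
table z -0.345329586160392 plate z 0.0066525213158262625
rect ((0.5095998048782349, -0.23590333759784698), (0.20298609137535095, 0.14437147974967957), 15.052892684936523)
rim n 2074 z 0.020524169791334323
circle [ 0.53466607 -0.23002235  0.06322351] 53
knob 140 [ 0.4598142  -0.24996789  0.06430823] [ 0.45901181 -0.24961796  0.06243064]
yaw knob 14.92072980757502 0.07746371267953965
red 5 [ 0.58255903 -0.21684087  0.02116267]
```

Call:
play_rows --pt "0.0 1 0 0 0 0 95" --pt "0.0 1 0 0 0 0 95" --pt "0.0 1 0 0 0 0 95" --pt "0.0 1 0 0 0 0 95" --pt "0 1 0 0 0 0 95" --pt "0 1 0 0 0 0 95" --pt "0 1 0 0 0 0 95" --pt "0 1 -0.5 0 0 0 95" --pt "-0.3 1 -0.5 0 0 0 95" --pt "-0.3 1 -0.5 0 0 0 95"

```text
clock: 2.9
ee_pos: [0.414, 0.0041, 0.2893]
tool_rot: [[0.966, 0.257, 0.001], [0.257, -0.966, -0.0], [0.001, 0.0, -1.0]]
wrist_force: [0.8, 1.0, 0.3]
opening: 0.095
gripper_force: 0.0
```

Call:
play_rows --pt "0.0 0.6 -0.5 0 0 0 95" --pt "0 0 0 0 0 0 95" --pt "0 0 0 0 0 0 95"

```text
clock: 3.15
ee_pos: [0.4138, 0.0215, 0.2739]
tool_rot: [[0.966, 0.26, -0.002], [0.26, -0.966, -0.0], [-0.002, 0.0, -1.0]]
wrist_force: [-0.3, -0.7, 0.4]
opening: 0.095
gripper_force: 0.0
```

```bash
python3 - <<'E'
from h import *
s=sense();print(s['clock'],s['ee_pos'])
im,d,m=shot('wrist','w2.png')
print([(np.round(r['at'],4).tolist(),round(r['score'],2)) for r in place_of('wrist','carrier')])
np.save('w2.npy',pts(d,m))
E
```

```text
3.15 [0.41378497 0.0214875  0.27392857]
[([0.4961, 0.1198, -0.0024], 0.93), ([0.4596, -0.0475, 0.0011], 0.79)]
```

View pics/w2.png

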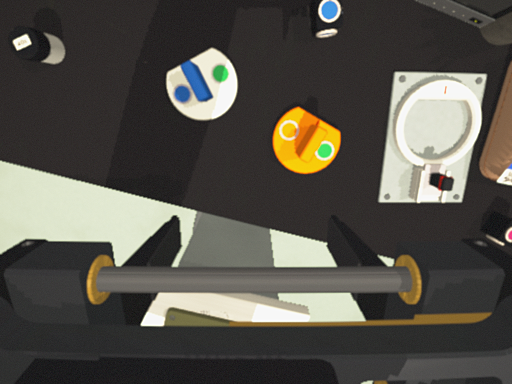

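The carrier is at (202,83), with the blue window at (182,94) and the green at (220,73), so its flat should be to the upper left. Next I'll measure its pose from depth.

```bash
python3 - <<'E'
from h import *
from scipy.optimize import least_squares
P=np.load('w2.npy'); im=cv2.imread('pics/w2.png').astype(int); B,G,R=im[...,0],im[...,1],im[...,2]
sel=np.zeros(P.shape[:2],bool); sel[35:130,155:250]=1
print('table',np.median(P[100:130,100:150,2]))
h=sel&(P[...,2]>.05)&(P[...,2]<.08); X=P[h]; r=cv2.minAreaRect(X[:,:2].astype(np.float32))
print('handle n',h.sum(),'z',np.median(X[:,2]),r)
X2=X[abs(X[:,2]-np.median(X[:,2]))<.004]; print('top rect',len(X2),cv2.minAreaRect(X2[:,:2].astype(np.float32)))
top=sel&(abs(P[...,2]-.014)<.006)&(im.max(2)>110)
n,l,st,_=cv2.connectedComponentsWithStats(top.astype(np.uint8)); top=l==1+st[1:,4].argmax()
sb=top&(B-R>60)&(B-G>30); sg=top&(G-R>50)&(G-B>30)
b=P[sb].mean(0); g=P[sg].mean(0); print('blue',b,'green',g,'z',np.median(P[top][:,2]))
y=(b-g)[:2]; print('yaw windows',np.degrees(np.arctan2(-y[0],y[1])),'mid',(b+g)/2)
h2=cv2.convexHull(P[top][:,:2].astype(np.float32))[:,0]
# resample by angle
T=P[top][:,:2]
def ed(c):
    v=T-c;a=np.arctan2(v[:,1],v[:,0]);rr=np.hypot(*v.T);o=[]
    for k in np.arange(-np.pi,np.pi,.08):
        s=(a>=k)&(a<k+.08)
        if s.any(): o.append(T[s][rr[s].argmax()])
    return np.array(o)
E=ed((b+g)[:2]/2)
def res(p):
    v=E-p[:2]; c,s=np.cos(p[2]),np.sin(p[2]); x=v@[c,s]
    return np.maximum(np.hypot(*v.T)-.0495,x-.0345)
th0=np.arctan2(-y[0],y[1])
for t in(th0,th0+np.pi):
    f=least_squares(res,[*(b+g)[:2]/2,t],loss='soft_l1',f_scale=.001);print('D fit',f.x[:2],np.degrees(f.x[2]),f.cost)
rd=top&(R-G>60)&(R-B>60);print('red',rd.sum(),P[rd].mean(0) if rd.any() else '')
E
```

```text
table 0.0005772009198132028
handle n 595 z 0.06533538463086418 ((0.49871158599853516, 0.12033534049987793), (0.05161690339446068, 0.016363155096769333), 40.80328369140625)
top rect 547 ((0.49850133061408997, 0.12029390037059784), (0.05104115605354309, 0.01605573482811451), 40.464622497558594)
blue [0.47817586 0.14395015 0.01631847] green [0.51915776 0.09736029 0.01623568] z 0.014947306860783714
yaw windows 41.33587484026534 mid [0.49866681 0.12065522 0.01627708]
D fit [0.49881803 0.12093961] 40.63684370424454 8.504077024234826e-06
D fit [0.49206768 0.11666875] 210.1369831342126 0.00019729761749739952
red 0
```

Call:
play_rows --pt "0.47 0.55 -0.8 0 0 0.713 60" --pt "0.47 0.55 -0.8 0 0 0.713 60" --pt "0.47 0.55 -0.8 0 0 0.713 60" --pt "0.47 0.55 -0.8 0 0 0.713 60" --pt "0.47 0.55 -0.8 0 0 0.713 60" --pt "0.47 0.55 -0.8 0 0 0.713 60" --pt "0 0 0 0 0 0 60" --pt "0 0 0 0 0 0 60" --pt "0 0 0 0 0 0 60"

```text
clock: 4.0
ee_pos: [0.5, 0.1196, 0.132]
tool_rot: [[0.76, 0.65, 0.002], [0.65, -0.76, -0.0], [0.001, 0.001, -1.0]]
wrist_force: [-0.2, -0.5, 1.0]
opening: 0.0601
gripper_force: 0.0
```

Call:
play_rows --pt "-0.04 0.03 -0.7 0 0 0 60" --pt "0 0 -0.7 0 0 0 60" --pt "0 0 -0.7 0 0 0 60" --pt "0 0 -0.7 0 0 0 60" --pt "0 0 -0.63 0 0 0 60" --pt "0 0 0 0 0 0 60" --pt "0 0 0 0 0 0 60"

```text
clock: 4.58
ee_pos: [0.4981, 0.1207, 0.029]
tool_rot: [[0.76, 0.65, 0.001], [0.65, -0.76, 0.0], [0.001, 0.001, -1.0]]
wrist_force: [0.7, -0.5, 0.2]
opening: 0.0596
gripper_force: 0.0
```

Call:
play_rows --pt "0 0 0 0 0 0 5" --pt "0 0 0 0 0 0 5" --pt "0 0 0 0 0 0 5" --pt "0 0 0 0 0 0 5" --pt "0 0 0 0 0 0 5" --pt "0 0 0 0 0 0 5" --pt "0 0 0 0 0 0 5"

```text
clock: 5.17
ee_pos: [0.4976, 0.1216, 0.0278]
tool_rot: [[0.758, 0.652, 0.0], [0.652, -0.758, 0.0], [0.0, 0.0, -1.0]]
wrist_force: [-0.5, -0.5, 0.4]
opening: 0.0188
gripper_force: 0.0
```

Call:
play_rows --pt "0 0 0 0 0 0 5" --pt "0 0 0 0 0 0 5" --pt "0 0 0 0 0 0 5"

```text
clock: 5.42
ee_pos: [0.4976, 0.1216, 0.0278]
tool_rot: [[0.758, 0.652, -0.0], [0.652, -0.758, -0.0], [-0.0, -0.0, -1.0]]
wrist_force: [-0.1, -0.2, 1.1]
opening: 0.0159
gripper_force: 30.0
```

Call:
play_rows --pt "0 0 0.4 0 0 0 5" --pt "0 0 0.8 0 0 0 5" --pt "0 0 0.9 0 0 0 5" --pt "0 0 0.9 0 0 0 5" --pt "0 -0.5 0.9 0 0 -0.357 5" --pt "0.1 -0.8 0.4 0 0 -0.357 5" --pt "0.1 -0.9 0 0 0 -0.357 5" --pt "0.1 -0.9 0 0 0 -0.357 5" --pt "0.1 -0.95 0 0 0 -0.357 5" --pt "0.1 -0.95 0 0 0 -0.357 5"

```text
clock: 6.25
ee_pos: [0.5121, -0.0295, 0.1571]
tool_rot: [[0.885, 0.465, -0.0], [0.465, -0.885, 0.0], [-0.0, -0.0, -1.0]]
wrist_force: [0.6, 0.6, -2.0]
opening: 0.0159
gripper_force: 30.0
```

Call:
play_rows --pt "0.1 -0.95 0 0 0 -0.357 5" --pt "0.1 -0.95 0 0 0 -0.357 5" --pt "0.1 -0.95 0 0 0 -0.357 5" --pt "0.1 -0.95 0 0 0 -0.357 5" --pt "0.1 -0.95 0 0 0 -0.357 5" --pt "0.1 -0.95 0 0 0 -0.357 5" --pt "0.1 -0.9 0 0 0 0 5" --pt "0.1 -0.4 0 0 0 0 5" --pt "0 0 0 0 0 0 5" --pt "0 0 0 0 0 0 5"

```text
clock: 7.08
ee_pos: [0.5363, -0.2382, 0.1565]
tool_rot: [[0.966, 0.257, -0.001], [0.257, -0.966, 0.001], [-0.001, -0.002, -1.0]]
wrist_force: [0.6, 1.1, -3.1]
opening: 0.0159
gripper_force: 30.0
```

```bash
python3 - <<'E'
from h import *
s=sense();R=s['tool_rot'];print(s['clock'],s['ee_pos'],np.degrees(np.arctan2(R[1][0],R[0][0])),s['opening'],s['gripper_force'])
im,d,m=shot('wrist','w3.png'); np.save('w3.npy',pts(d,m))
E
```

```text
7.0833 [ 0.53627454 -0.23822717  0.15651989] 14.91064906870104 0.0158738963558088 29.98458445072174
```

View pics/w3.png

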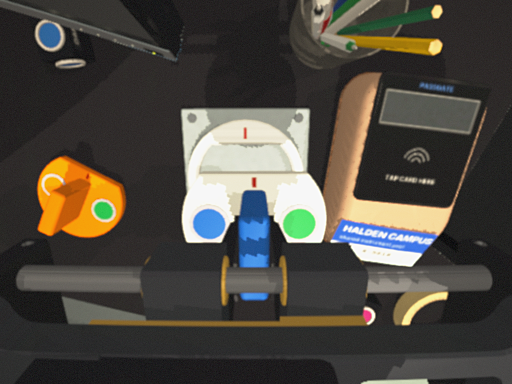

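The held carrier's flat edge and red mark are at (254,182), and the mount's rim mark is at (245,132). I'll measure the offset between the two from this one frame.

```bash
python3 - <<'E'
from h import *
from scipy.optimize import least_squares
P=np.load('w3.npy'); im=cv2.imread('pics/w3.png').astype(int); B,G,R=[im[...,i] for i in range(3)]
sel=np.zeros(P.shape[:2],bool); sel[100:245,175:335]=1; Z=P[...,2]
tp=sel&(abs(Z-.1445)<.006)&(im.max(2)>110); print('carrier top z',np.median(Z[tp]),tp.sum())
b=P[tp&(B-R>60)&(B-G>30)].mean(0); g=P[tp&(G-R>50)&(G-B>30)].mean(0); y=(b-g)[:2]
print('win yaw',np.degrees(np.arctan2(-y[0],y[1])),'mid',(b+g)/2)
T=P[tp][:,:2]; th=np.radians(15); u=np.array([np.cos(th),np.sin(th)]); w=np.array([-u[1],u[0]])
def D(p,T,lim):
    c0=p[:2]; v=T-c0; a=np.arctan2(v[:,1],v[:,0]); rr=np.hypot(*v.T); o=[]
    for k in np.arange(-np.pi,np.pi,.06):
        s=(a>=k)&(a<k+.06)
        if s.any(): o.append(T[s][rr[s].argmax()])
    o=np.array(o); return o[((o-c0)@u)>lim]
E=D(np.array([.536,-.238]),T,-.01)
f=least_squares(lambda p:np.maximum(np.hypot(E[:,0]-p[0],E[:,1]-p[1])-.0497,(E-p[:2])@[np.cos(p[2]),np.sin(p[2])]-.0347),[.536,-.238,th],loss='soft_l1',f_scale=.001)
print('carrier fit',f.x[:2],np.degrees(f.x[2]),f.cost,len(E))
rm=sel&(abs(Z-.0205)<.004)&(im.min(2)>130); c=np.array([.534,-.23])
for _ in range(4):
    E=D(c,P[rm][:,:2],.0); E=E[abs(np.hypot(*(E-c).T)-.064)<.005]
    q=least_squares(lambda p:np.hypot(E[:,0]-p[0],E[:,1]-p[1])-.0635,c,loss='soft_l1',f_scale=.001); c=q.x
print('mount circle',c,len(E),np.median(Z[rm]))
red=sel&(R-G>60)&(R-B>60); m1=red&(Z<.05)&(Z>.01); m2=red&(abs(Z-.1445)<.008)
for n,m in(('mount',m1),('carrier',m2)):
    X=P[m].mean(0); print('red',n,m.sum(),X)
v=(P[m1].mean(0)[:2]-c); print('mount mark polar',np.hypot(*v),np.degrees(np.arctan2(v[1],v[0])))
# base plate far edge corners
pl=sel&(abs(Z-.0065)<.003)&(im.min(2)>75); X=P[pl][:,:2]; print('plate ext x',((X-c)@u).max(),'y',((X-c)@w).min(),((X-c)@w).max())
E
```

```text
carrier top z 0.14373026169510011 7266
win yaw 14.483208758505855 mid [ 0.53751321 -0.23904477  0.1449387 ]
carrier fit [ 0.53739521 -0.23861095] 14.88946523892381 8.648770562189968e-07 59
mount circle [ 0.53482228 -0.22941052] 51 0.020465312706429227
red mount 32 [ 0.58242012 -0.21714343  0.02103825]
red carrier 36 [ 0.56546769 -0.23111168  0.14380123]
mount mark polar 0.04915318654379562 14.451974206453002
plate ext x 0.07487916126120449 y -0.0701865865003787 0.07033390054131812
```

Call:
play_rows --pt "-0.08 0.29 -0.2 0 0 0.03 5" --pt "0 0 -0.6 0 0 0 5" --pt "0 0 -0.7 0 0 0 5" --pt "0 0 -0.7 0 0 0 5" --pt "0 0 -0.6 0 0 0 5" --pt "0 0 -0.4 0 0 0 5" --pt "0 0 0 0 0 0 5" --pt "0 0 0 0 0 0 5" --pt "0 0 0 0 0 0 5"

```text
clock: 7.88
ee_pos: [0.5351, -0.2296, 0.062]
tool_rot: [[0.965, 0.262, 0.002], [0.262, -0.965, -0.001], [0.001, 0.001, -1.0]]
wrist_force: [0.0, -0.3, -2.8]
opening: 0.0159
gripper_force: 30.0
```

Call:
play_rows --pt "-0.04 0.015 -0.15 0 0 0 5" --pt "0 0 -0.15 0 0 0 5" --pt "0 0 -0.15 0 0 0 5" --pt "0 0 -0.1 0 0 0 5" --pt "0 0 -0.1 0 0 0 5" --pt "0 0 0 0 0 0 5" --pt "0 0 0 0 0 0 5"

```text
clock: 8.47
ee_pos: [0.5328, -0.2292, 0.0409]
tool_rot: [[0.965, 0.261, -0.001], [0.261, -0.965, 0.0], [-0.0, -0.0, -1.0]]
wrist_force: [-0.4, -0.6, -2.5]
opening: 0.0158
gripper_force: 30.0
```

Call:
play_rows --pt "0.02 0 -0.07 0 0 0 5" --pt "0 0 -0.07 0 0 0 5" --pt "0 0 -0.06 0 0 0 5" --pt "0 0 -0.04 0 0 0 5" --pt "0 0 0 0 0 0 5" --pt "0 0 0 0 0 0 5"

```text
clock: 8.97
ee_pos: [0.5336, -0.2293, 0.034]
tool_rot: [[0.965, 0.261, -0.0], [0.261, -0.965, 0.0], [-0.0, -0.0, -1.0]]
wrist_force: [-0.4, 0.4, -3.4]
opening: 0.0155
gripper_force: 30.0
```

Call:
play_rows --pt "0 0 -0.03 0 0 0 5" --pt "0 0 -0.03 0 0 0 5" --pt "0 0 0 0 0 0 5" --pt "0 0 0 0 0 0 5"

```text
clock: 9.3
ee_pos: [0.5339, -0.2294, 0.0338]
tool_rot: [[0.965, 0.261, 0.0], [0.261, -0.965, -0.0], [0.0, 0.0, -1.0]]
wrist_force: [-3.8, 1.5, 5.8]
opening: 0.0159
gripper_force: 30.0
```

Contact comes at the expected seated height (0.0338), so I'll release and lift.

Call:
play_rows --pt "0 0 0 0 0 0 50" --pt "0 0 0 0 0 0 50" --pt "0 0 0 0 0 0 50" --pt "0 0 0 0 0 0 50" --pt "0 0 0 0 0 0 50" --pt "0 0 0.5 0 0 0 50" --pt "-0.3 0 0.9 0 0 0 50" --pt "-0.8 -0.1 0.9 0 0 0 50" --pt "-0.9 -0.3 0.9 0 0 0 50" --pt "-0.9 -0.3 0.9 0 0 0 50"

```text
clock: 10.13
ee_pos: [0.4457, -0.25, 0.1561]
tool_rot: [[0.965, 0.263, -0.0], [0.263, -0.965, 0.0], [-0.0, -0.0, -1.0]]
wrist_force: [0.0, -0.2, 0.9]
opening: 0.0499
gripper_force: 0.0
```

Call:
play_rows --pt "-0.8 -0.2 0.9 0 0 0 10" --pt "-0.6 -0.2 0.6 0 0 0 10" --pt "0 0 0 0 0 0 10" --pt "0 0 0 0 0 0 10" --pt "0 0 0 0 0 0 10"

```text
clock: 10.55
ee_pos: [0.4046, -0.2619, 0.1993]
tool_rot: [[0.965, 0.261, -0.001], [0.261, -0.965, 0.001], [-0.0, -0.001, -1.0]]
wrist_force: [0.2, 1.2, -0.1]
opening: 0.0218
gripper_force: 0.0
```

```bash
python3 - <<'E'
from h import *
s=sense();print(s['clock'],s['ee_pos'],s['opening'])
im,d,m=shot('wrist','w4.png'); P=pts(d,m); np.save('w4.npy',P)
print([(np.round(r['at'],4).tolist(),round(r['score'],2)) for r in place_of('wrist','latch_knob')])
u=np.array([np.cos(.2618),np.sin(.2618)]);w=np.array([-u[1],u[0]]);V=P[...,:2]-[.5343,-.2297];a=V@u;b=V@w;Z=P[...,2]
for n,q in(('front',(a>.015)&(a<.030)&(abs(b)<.02)),('L',(b>.036)&(b<.044)&(abs(a)<.01)),('R',(b<-.036)&(b>-.044)&(abs(a)<.01)),('back',(a<-.036)&(a>-.043)&(abs(b)<.02)),('rimL',(b>.056)&(b<.062)&(abs(a)<.015)),('rimR',(b<-.056)&(b>-.062)&(abs(a)<.015))): print(n,q.sum(),np.median(Z[q]) if q.any() else '')
q=(Z>.055)&(Z<.072)&(a<-.04)&(a>-.11)&(abs(b)<.03);print('knob a,b',q.sum(),a[q].min(),a[q].max(),b[q].min(),b[q].max())
E
```

```text
10.55 [ 0.40459038 -0.26193327  0.19925964] 0.021828211180389873
[([0.4572, -0.2461, 0.0658], 0.77)]
front 457 0.02161871641474294
L 134 0.022007624650090665
R 138 0.022232845490924042
back 223 0.020876736972644288
rimL 145 0.020729568576827458
rimR 154 0.020973916402666617
knob a,b 298 -0.08822468106755625 -0.06814686854935499 -0.007136065713195 0.0079199880483888
```

View pics/w4.png

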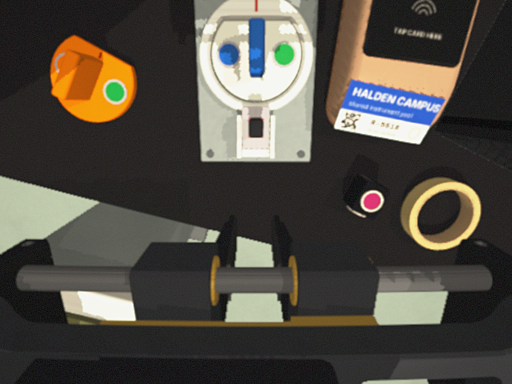

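The carrier is seated and level: front, left, right and back are all flush with the rim to within 1 mm. The knob is at (256,122), with its rear face at mount x = -88 mm. I'll bring the shut fingers down behind it.

Call:
play_rows --pt "0.1 0.015 -0.6 0 0 0 0" --pt "0.1 0.015 -0.75 0 0 0 0" --pt "0.1 0.015 -0.75 0 0 0 0" --pt "0.1 0.015 -0.75 0 0 0 0" --pt "0.1 0.015 -0.75 0 0 0 0" --pt "0.1 0.015 -0.75 0 0 0 0" --pt "0.1 0.015 -0.6 0 0 0 0" --pt "0 0 -0.25 0 0 0 0" --pt "0 0 0 0 0 0 0" --pt "0 0 0 0 0 0 0"

```text
clock: 11.48
ee_pos: [0.4255, -0.2586, 0.0436]
tool_rot: [[0.965, 0.262, -0.001], [0.262, -0.965, 0.001], [-0.001, -0.001, -1.0]]
wrist_force: [0.7, -0.0, 0.4]
opening: 0.0005
gripper_force: 0.0
```

Call:
play_rows --pt "0.193 0.052 0 0 0 0 0" --pt "0.193 0.052 0 0 0 0 0" --pt "0.193 0.052 0 0 0 0 0" --pt "0.193 0.052 0 0 0 0 0" --pt "0.193 0.052 0 0 0 0 0" --pt "0 0 0 0 0 0 0" --pt "0 0 0 0 0 0 0"

```text
clock: 12.07
ee_pos: [0.4552, -0.2511, 0.0444]
tool_rot: [[0.965, 0.262, 0.001], [0.262, -0.965, 0.0], [0.001, 0.0, -1.0]]
wrist_force: [-0.5, -1.1, -0.4]
opening: 0.0006
gripper_force: 0.0
```

Call:
play_rows --pt "0.048 0.013 0 0 0 0 0" --pt "0.048 0.013 0 0 0 0 0" --pt "0.048 0.013 0 0 0 0 0" --pt "0 0 0 0 0 0 0" --pt "0 0 0 0 0 0 0"

```text
clock: 12.48
ee_pos: [0.4578, -0.2502, 0.0441]
tool_rot: [[0.965, 0.261, -0.003], [0.261, -0.965, 0.0], [-0.002, -0.001, -1.0]]
wrist_force: [-4.6, -0.3, 3.3]
opening: 0.0006
gripper_force: 2.6
```

Call:
play_rows --pt "0.048 0.013 0 0 0 0 0" --pt "0.048 0.013 0 0 0 0 0" --pt "0 0 0 0 0 0 0" --pt "0 0 0 0 0 0 0"

```text
clock: 12.82
ee_pos: [0.458, -0.2502, 0.0442]
tool_rot: [[0.965, 0.262, -0.009], [0.262, -0.965, -0.001], [-0.009, -0.002, -1.0]]
wrist_force: [-15.6, -4.0, 10.3]
opening: 0.0008
gripper_force: 8.2
```

The fingers have hit a hard stop. I'll back off, rise and check.

Call:
play_rows --pt "-0.2 -0.052 0 0 0 0 0" --pt "-0.4 -0.1 0 0 0 0 0" --pt "-0.4 -0.1 0.4 0 0 0 0" --pt "-0.4 -0.1 0.8 0 0 0 0" --pt "-0.3 -0.1 0.9 0 0 0 0" --pt "0 0 0.9 0 0 0 0" --pt "0 0 0.9 0 0 0 0" --pt "0 0 0.9 0 0 0 0" --pt "0 0 0 0 0 0 0" --pt "0 0 0 0 0 0 0"

```text
clock: 13.65
ee_pos: [0.4115, -0.2638, 0.1903]
tool_rot: [[0.965, 0.261, 0.004], [0.261, -0.965, -0.003], [0.003, 0.004, -1.0]]
wrist_force: [-0.2, 0.3, -0.8]
opening: 0.0004
gripper_force: 0.0
```

```bash
python3 - <<'E'
from h import *
s=sense();print(s['clock'],s['ee_pos'],s['wrist_force'])
im,d,m=shot('wrist'); P=pts(d,m); cv2.imwrite('pics/w5.png',cv2.resize(im[:200,100:400,::-1],None,fx=2,fy=2))
u=np.array([np.cos(.2618),np.sin(.2618)]);w=np.array([-u[1],u[0]]);V=P[...,:2]-[.5343,-.2297];a=V@u;b=V@w;Z=P[...,2]
for n,q in(('front',(a>.015)&(a<.030)&(abs(b)<.02)),('L',(b>.036)&(b<.044)&(abs(a)<.01)),('R',(b<-.036)&(b>-.044)&(abs(a)<.01))): print(n,q.sum(),np.median(Z[q]) if q.any() else '')
q=(Z>.055)&(Z<.072)&(a<-.035)&(a>-.11)&(abs(b)<.03);print('knob a,b',q.sum(),a[q].min(),a[q].max(),b[q].min(),b[q].max())
q=(abs(Z-.0285)<.003)&(abs(b)<.014)&(a>-.055)&(a<-.026);print('plate tip',q.sum(),a[q].max() if q.any() else '')
E
```

```text
13.65 [ 0.41153432 -0.26375044  0.1903478 ] [-0.20305889  0.2629404  -0.81190276]
front 491 0.021698318603424856
L 134 0.0218987636456333
R 135 0.02218972478786794
knob a,b 320 -0.06612879554625559 -0.047151694112467286 -0.007850012259767633 0.007627454423079498
plate tip 345 -0.035253224919678264
```

View pics/w5.png

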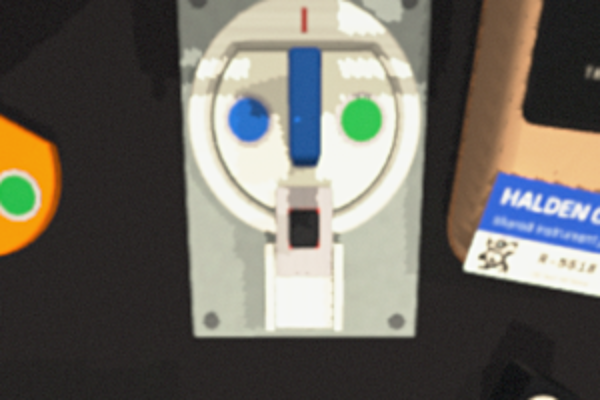

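The latch is home: its tip is 35 mm from the well's centre and the knob is centred at -57 mm. The carrier is flat in the well, and the arm is clear.

```bash
python3 -c "
from rig import *
print(job_done())"
```

```text
the job is handed in; nothing more can be done
None
```

The white carrier sits flat in the well with its flat edge to the well's flat side, the latch is fully home over its edge, the gripper is clear, the cubes and objective case were not touched, and the job is handed in at about 14 s.

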